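# Clear the squaring jig and hold a printed block in its corner

### The arm

A 6-joint arm with a two-finger parallel gripper is mounted at the origin on the work surface. World frame = base frame: x ahead of the robot, y to its left, z up, the work surface at z = 0. Lengths are in m, angles in degrees, forces in N, time in s.
With the tool pointing down it reaches from about 0.35 to 0.875 m from the base axis. Payload 4.2 kg.
Tool frame: the origin (TCP) lies on the centre line of the jaws, within the pads' length; the fingertips stand 8 mm ahead of it and the grasp point (between the pads) lies 11 mm behind it; z points along the fingers, y is the direction in which the jaws open and shut (so a half turn about z gives the same grasp; the last joint's range is limited). The gripper opens to 87 mm and grips with 3 to 60 N. Pads are 19 mm wide; open, the fingers measure 117 mm over their backs; the gripper's body (75 mm by 190 mm) begins 51 mm behind the grasp point.
Start: joints at [-49.756, 22.042, 0.453, 0, -68.411, -14.817], TCP at [0.268, -0.564, 0.231] pointing down, gripper open.
Joint ranges: [-179.83, 179.83], [-69.29, 118.12], [-61.27, 80.66], [-181.25, 117.63], [-171.15, -9.14], [-177.46, 177.46]. Speed limits (degrees/s): [159.86, 159.86, 180, 180, 180, 180].

### API

Orientations are given as a 3x3 rotation matrix whose columns are the frame's x, y, z axes.
In Python, from station import sense, capture, finish_job, recognise gives the robot as it stands.
- The arm moves only by the tool apply_moves, never from a script. Its argument "plan" is a list that holds one entry, the list of rows, each a list of 7 numbers: the opening in per cent of the stroke, from 0 (shut) to 100 (fully open), then the shift along the world's x, y, z in units of 25 mm (1.0 is 25 mm), then the turn, a rotation vector about the world's x, y, z in rad. A call has 1 to 12 rows; each row shifts and turns the pose as measured when the row begins; what a row does not reach is not made up. A row lasts 1/12 s, in which the tool goes at most 41.7 mm and 7.16 degrees, less where a joint would pass 70% of its speed; a pose out of reach is approached as far as the arm can. A call is refused whole if a number of a shift passes 1 or a number of a turn 0.125, either way. A call with a gripper value outside its range is refused whole. The fingers move at their own pace and stop on an object; the grip force is fixed at half the most. Time passes only in rows, so rows that do not move let the fingers close. It gives the time, the measured TCP pose, the force and the opening at its end, in the units of the state.
- sense(): the state, without advancing time (a new reading comes with each control period).
- capture(name): name is "scene" or "top"; returns a dict with "pixels" (480x640x3 uint8, red, green, blue), "depth" (480x640 float32, m along the optical axis (not along the pixel's ray), 0 where there is no reading), "mtx" (3x3 intrinsics, pixels), "R" (3x3) and "t" (3): a world point X has camera coordinates R X + t. Camera axes: x right, y down, z forward; pixel columns grow to the right and rows downward; lengths in m; the calibration is good to about 2 mm. A picture is of the moment at which its call begins.
- finish_job(): hands the job in, once; it reports no verdict.
Trained networks look in a picture, given as the dict that the camera call returned (one of the last four; its "shot" number tells which), for a name from the list of things; names that differ only in an ending like _2 or _b are one class to them, and where a whole thing is asked for, a point or a joint stands for the part that bears it (a point fixed in the world has none). Each returns a list of dicts, best first, with "score" (0 to 1); they miss things now and then, are a little off and sometimes report something else, mostly with a low value. They report only what shows in the picture. A call takes as long as a camera call.
- recognise(label, picture): "at" ([x, y, z] in m, in the coordinates of the camera as it stood for that picture, good to about 4 mm: the middle of the surface that is visible of it).
The state is a dict: "time_s": time; "joints": joint angles; "joint_velocities": joint speeds; "effort": joint torques, N m; "tcp_pos": TCP position; "ee_rot": TCP orientation; "wrist_force": force on the tool from outside, world axes, zero at the start; "moment": the same for the moment, N m; "gripper_width": opening from 0.0 (shut) to 1.0 (fully open).
Only numpy, scipy, OpenCV 4.12 (cv2) and the standard library are available. Lean on these libraries where they do the work, as an engineer would, in place of code of your own. Each camera call takes 0.05 s, during which the arm holds its last target.

### The job

Clear the two leftovers off the bed of the squaring jig: the orange printed gear goes into the yellow bin and the aluminium offcut into the grey bin. Then slide the green printed block flush against the jig's blue fence and hold it tight against both fence and bed with a firm slanting push of the fingers (about 15 N); finish while still pressing it, without letting go. Leave the jar, the tape and the screwdriver alone.

Things in the scene. Friction and masses are not known exactly. Their poses are not given: they have to be found in the camera images.
- jig: Squaring jig, fixed to the table: aluminium base 220 x 250 mm (x, y) carrying the bed and the fence. Origin at the centre of its underside, on the table; its +x axis points from the open near side towards the fence, y runs along the fence, z up.
- bed: The jig's black bed, a smooth flat plate 210 x 240 mm (x, y), centred on the jig; its top face is 18 mm above the table. Same origin and axes as the jig. Fixed.
- fence: The jig's blue fence, a fixed bar 240 mm long in y, 18 mm thick, standing 34 mm above the bed (52 mm above the table) along the jig's far side. Same origin and axes as the jig; its working face looks along -x, 78 mm from the jig's centre.
- fence_face (a point): Point at the middle of the fence's working face, at its foot, at the height of the bed's top (18 mm above the table). Axes as the jig: +x goes into the fence, y along it, z up.
- block: Green printed block with two screw holes on top, loose, 50 x 110 x 34 mm (x, y, z), 0.13-0.25 kg, friction on the bed 0.28-0.42. Origin: centre of underside. Flat back face (x = +25 mm) towards the fence, turned up to 0.15 rad. Near side upright to z = 10 mm, then a flat bevel from x -25, z 10 back to x -11, z 34 mm (60 degrees from level): a push on it towards the fence also presses down. Starts on the near part of the bed.
- block_bevel (a point): Middle of the block's bevel: x = -18 mm from the block's origin, mid-length, 22 mm above its underside. Pushed here against the fence, the block turns flush by itself. Slide it home with a level push first (on its upright near side): pushed down while still off the fence, it can stick.
- gear: Orange 3D-printed spur gear lying flat, loose, 30 g: toothed disc 44 mm across and 10 mm thick, with a round hub 22 mm across on top, up to 28 mm above its underside; the hub is the place to grip. Origin at the centre of its underside. Starts on the bed between block and fence.
- offcut: Short silver offcut of slotted aluminium bar, loose, 60 g: 50 mm long (x) and 20.5 x 20.5 mm in section. Origin at the centre of its underside. Starts on the bed between block and fence, its length across the fence within about 0.35 rad.
- print_bin: Open yellow bin for printed parts, fixed, 150 x 150 mm, 55 mm high, 4 mm walls and floor. Origin at the centre of its underside, on the table. Left or right of the jig.
- metal_bin: Open dark grey bin for metal, fixed, the same size as the yellow one: 150 x 150 mm, 55 mm high, 4 mm walls and floor. Origin at the centre of its underside. On the other side of the jig.
- jar: Amber glass jar with a black cap, 56 mm across, 75 mm high, loose, to be left alone. Origin at the centre of its underside.
- tape: White ring of tape lying flat, 90 mm across, 24 mm high, loose, to be left alone. Origin at the centre of its underside.
- driver: Screwdriver with a black handle lying beyond the fence, about 200 mm long along its x axis, loose, to be left alone.

How it is judged (in metres and radians):
On the way:
1. the gear lies released in the yellow bin and the offcut released in the grey bin (x of gear in the frame of print_bin between -0.07 and 0.07 m and y of gear in the frame of print_bin between -0.07 and 0.07 m and z of gear in the frame of print_bin between -0.002 and 0.045 m and linear speed of each of gear, offcut below 0.03 m/s and contact force between each of the arm, the fingers and gear below 0.1 N and x of offcut in the frame of metal_bin between -0.07 and 0.07 m and y of offcut in the frame of metal_bin between -0.07 and 0.07 m and z of offcut in the frame of metal_bin between -0.002 and 0.045 m and contact force between each of the arm, the fingers and offcut below 0.1 N), for 0.2 s.
At the end, for the whole second after the job is handed in: Gear in yellow bin, offcut in grey, released, below the rim. Block flush on fence (3 mm, 0.035 rad), flat on bed (2.5 mm, 0.035 rad), middle within 65 mm of the fence's, still; fingers push it with over 6 N, so that it bears on the fence with over 3 N and the bed with over 5 N, to the end (all of step 1 and x of block in the frame of fence_face between -0.028 and -0.022 m and y of block in the frame of fence_face between -0.065 and 0.065 m and z of block in the frame of fence_face between -0.003 and 0.0025 m and angle between the x axis of block and the x axis of fence_face, either way round below 0.035 rad and angle between block's own z axis and vertical below 0.035 rad and contact force between block and fence above 3 N and contact force between block and bed above 5 N and contact force between the fingers and block above 6 N and linear speed of block below 0.01 m/s); the arm keeps its last pose, push and grip.
It fails at once if the jar is pushed more than 20 mm (distance of jar from where it was at the start of the episode above 0.02 m).
It fails at once if the roll of tape is pushed more than 20 mm (distance of tape from where it was at the start of the episode above 0.02 m).
It fails at once if the screwdriver is pushed more than 20 mm (distance of driver from where it was at the start of the episode above 0.02 m).
It also fails if it takes over 66 s, if anything falls off the work surface, if the arm or the gripper's body presses on something with over 40 N, if the wrist force passes 120 N, or if a joint passes its speed limit or range.

## Working session

There is one attempt and no reset: what is moved stays moved. The work goes in short steps, Python scripts to look and compute and a tool call to move; the robot and the scene stay as the last step left them, time stands still between calls to the robot, and variables do not carry over. Pictures are saved under pics/ and viewed, and the job is handed in when it is done.

Besides the shell and the picture viewer there is one more tool, called after "Emit:" as name(argument=value, ...), one argument or row to a line, values as JSON. apply_moves: Moves the arm, as the interface text tells. Its arguments: {"type":"object","properties":{"plan":{"type":"array","items":{"type":"array","items":{"type":"array","items":{"type":"number"}}}}},"required":["plan"]}

```bash
mkdir -p pics; cat > h.py <<'E'
import numpy as np, cv2
from station import sense, capture, finish_job, recognise
def save(p,n): cv2.imwrite('pics/'+n+'.png',p['pixels'][:,:,::-1])
def w(p,c): return np.array(p['R']).T@(np.array(c)-np.array(p['t']))
def cloud(p):
    d=p['depth'];K=np.array(p['mtx']);v,u=np.mgrid[:480,:640]
    c=np.stack([(u-K[0,2])/K[0,0]*d,(v-K[1,2])/K[1,1]*d,d],-1)
    return (c-np.array(p['t']))@np.array(p['R'])
E
python3 - <<'E'
from h import *
print(sense())
for n in('scene','top'):
    p=capture(n);save(p,n+'0');np.savez(n+'0.npz',**{k:p[k] for k in('pixels','depth','mtx','R','t')})
    print(n,p['R'],p['t'],p['mtx'])
    for l in 'jig bed fence block gear offcut print_bin metal_bin jar tape driver'.split():
        r=recognise(l,p)
        print(l,[(np.round(w(p,q['at']),4).tolist(),round(q['score'],2)) for q in r[:2]])
E
```

```text
{'time_s': 0.0, 'joints': array([-4.97574567e+01,  2.20918088e+01,  3.79558504e-01, -3.08399142e-02,
       -6.84109336e+01, -1.48152777e+01]), 'joint_velocities': array([-0.02405643, -0.0694533 , -0.03988293, -0.09539717, -0.05338833,
        0.00023937]), 'effort': array([-1.55478274e-04, -3.90667105e+01,  1.87401438e+01,  4.21976969e+00,
        1.09029369e-02, -1.97760760e-04]), 'tcp_pos': array([ 0.26811241, -0.56391848,  0.22944225]), 'ee_rot': array([[-9.03216287e-01, -4.29184489e-01, -1.00685819e-03],
       [-4.29185665e-01,  9.03214153e-01,  1.96439715e-03],
       [ 6.63197771e-05,  2.20640460e-03, -9.99997564e-01]]), 'wrist_force': array([-0.0778555 , -0.17801736, -0.5103336 ]), 'moment': array([0.07599429, 0.0219344 , 0.03068763]), 'gripper_width': 1.005162801344251}
scene [[-0.81330463  0.58176772  0.00904937]
 [ 0.3236038   0.46521061 -0.82392941]
 [-0.4835454  -0.66717719 -0.56662019]] [ 0.49316456 -0.14521264  1.51051688] [[559.82748958   0.         314.71871544]
 [  0.         559.82748958 239.46731383]
 [  0.           0.           1.        ]]
jig [([0.5864, 0.030
[... 627 characters left out ...]
485030e-01] [[488.38827962   0.         318.21760379]
 [  0.         488.38827962 239.30777077]
 [  0.           0.           1.        ]]
jig [([0.5561, -0.0164, 0.0186], 0.92)]
bed [([0.5458, -0.0131, 0.0182], 0.72)]
fence [([0.6304, -0.0216, 0.0476], 0.72)]
block [([0.4735, -0.0284, 0.0512], 0.85)]
gear [([0.5769, -0.0739, 0.0311], 0.93)]
offcut [([0.5766, 0.032, 0.038], 0.53), ([0.5428, -0.0096, 0.0182], 0.33)]
print_bin [([0.5516, -0.0141, 0.0153], 0.31)]
metal_bin [([0.4328, -0.2832, 0.004], 0.78)]
jar [([0.6623, -0.2658, 0.0771], 0.61), ([0.6314, -0.0169, 0.0518], 0.49)]
tape [([0.5524, -0.0175, 0.0165], 0.71), ([0.6933, 0.2887, 0.0241], 0.67)]
driver [([0.8316, 0.0159, 0.023], 0.61)]
```

View pics/top0.png

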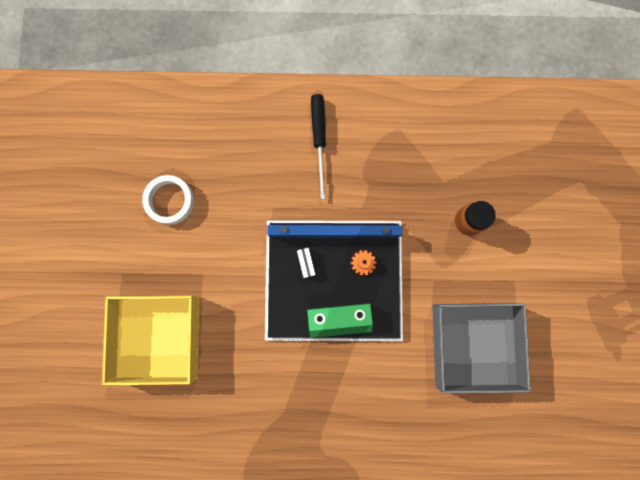

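View pics/scene0.png

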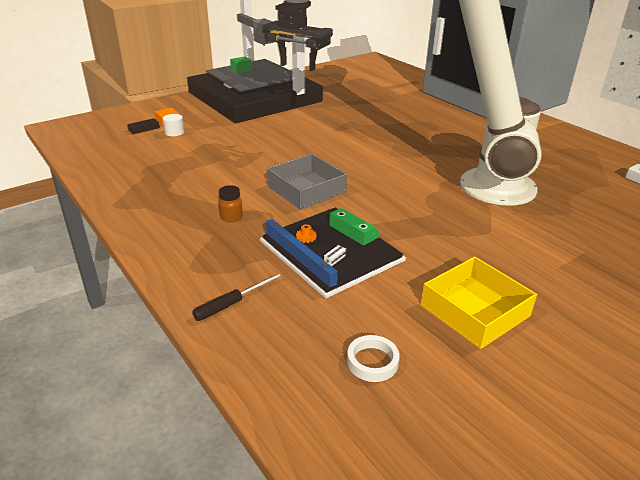

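The top view shows the fence at row 230, the gear at (363,263), the offcut at (306,263) and the block at (340,319). The yellow bin is on the left at (152,340) and the grey bin on the right at (481,348). Next I'll measure these from the clouds of both views.

```bash
python3 - <<'E'
from h import *
for n in('top','scene'):
    p=dict(np.load(n+'0.npz'));X=cloud(p);h=cv2.cvtColor(p['pixels'],cv2.COLOR_RGB2HSV)
    H,S,V=[h[...,i].astype(int) for i in range(3)]
    x,y,z=X[...,0],X[...,1],X[...,2]
    jig=(x>.40)&(x<.70)&(abs(y+.015)<.15)&(p['depth']>0)
    M={'fence':jig&(H>100)&(H<130)&(S>120)&(z>.02),
     'bed':jig&(V<60)&(abs(z-.018)<.008),
     'block':jig&(H>50)&(H<80)&(S>100)&(z>.02),
     'gear':jig&(H<18)&(S>150)&(z>.02),
     'offcut':jig&(S<60)&(V>110)&(z>.024)&(x>.53)&(x<.615),
     'print_bin':(H>20)&(H<34)&(S>150)&(y>.15)&(y<.45)&(x<.6),
     'metal_bin':(S<60)&(y<-.15)&(y>-.42)&(x<.56)&(x>.3)}
    for k,m in M.items():
        P=X[m]
        if len(P)<10: print(n,k,len(P));continue
        zt=np.percentile(P[:,2],97)
        T=P[P[:,2]>zt-.005] if k!='bed' else P
        r=cv2.minAreaRect((T[:,:2]*1000).astype(np.float32))
        print(n,k,len(P),'ztop',round(zt,4),'med',np.round(np.median(T,0),4),'rect',np.round(r[0],1),np.round(r[1],1),round(r[2],1),'ext',np.round(np.percentile(P,[1,99],axis=0),3).tolist())
        if k in('fence',):
            # edge near face
            ys=np.linspace(T[:,1].min()+.02,T[:,1].max()-.02,9)
            e=[T[abs(T[:,1]-b)<.006,0].min() for b in ys]; print(np.polyfit(ys,e,1),np.round(e,4))
E
```

```text
top fence 1529 ztop 0.0554 med [ 0.6346 -0.019   0.0529] rect [634.9 -18.1] [ 18.4 236.3] 0.9 ext [[0.625, -0.134, 0.021], [0.645, 0.098, 0.056]]
[-0.01165091  0.62576117] [0.6273 0.6268 0.6266 0.6264 0.6257 0.6256 0.6251 0.6248 0.6254]
top bed 10123 ztop 0.0216 med [ 0.5417 -0.0135  0.0187] rect [547.9 -18.9] [206.1 236.1] 1.0 ext [[0.447, -0.134, 0.015], [0.626, 0.097, 0.022]]
top block 1577 ztop 0.055 med [ 0.4804 -0.0297  0.0527] rect [481.  -29.4] [ 38.5 110. ] 6.7 ext [[0.449, -0.084, 0.022], [0.504, 0.024, 0.056]]
top gear 428 ztop 0.0489 med [ 0.5794 -0.0715  0.047 ] rect [580.2 -72.2] [19.9 19.6] 1.2 ext [[0.559, -0.093, 0.021], [0.6, -0.051, 0.05]]
top offcut 315 ztop 0.0416 med [0.5763 0.0317 0.0393] rect [577.2  31.7] [49.6 20.4] 15.2 ext [[0.553, 0.017, 0.035], [0.601, 0.046, 0.042]]
top print_bin 5454 ztop 0.0551 med [0.4245 0.294  0.0541] rect [437.3 302. ] [150.1 150.4] 1.6 ext [[0.365, 0.226, 0.001], [0.512, 0.376, 0.056]]
top metal_bin 8276 ztop 0.0561 med [ 0.4339 -0.2765  0.0552] rect [ 434.7 -277.8] [149.6 150.6] 1.4 ext [[0.361, -0.352, 0.001], [0.509, -0.202, 0
[... 420 characters left out ...]
[ 0.4855 -0.0254  0.0517] rect [483.5 -28.7] [ 40.9 114.7] 4.5 ext [[0.453, -0.082, 0.021], [0.508, 0.029, 0.054]]
scene gear 251 ztop 0.047 med [ 0.5836 -0.0695  0.0455] rect [581.3 -71.1] [22.7 20.2] 55.5 ext [[0.56, -0.094, 0.02], [0.602, -0.048, 0.048]]
scene offcut 187 ztop 0.0409 med [0.5788 0.0341 0.0382] rect [579.4  33.1] [52.6 22.6] 16.7 ext [[0.551, 0.019, 0.025], [0.605, 0.049, 0.041]]
scene print_bin 6368 ztop 0.0547 med [0.4457 0.315  0.0534] rect [439.1 303. ] [155.6 152.3] 1.9 ext [[0.364, 0.229, 0.0], [0.516, 0.38, 0.056]]
scene metal_bin 2958 ztop 0.0544 med [ 0.446  -0.2662  0.0528] rect [ 436.5 -277.1] [155.3 158. ] 0.9 ext [[0.361, -0.355, 0.001], [0.513, -0.199, 0.056]]
```

Emit:
apply_moves(
  plan=[
    [[100,0.6,0.98,0,0,0,-0.08],[100,0.6,0.98,0,0,0,-0.08],[100,0.6,0.98,0,0,0,0],[100,0.6,0.98,0,0,0,0],[100,0.6,0.98,0,0,0,0],[100,0.6,0.98,0,0,0,0],[100,0.6,0.98,0,0,0,0],[100,0.6,0.98,0,0,0,0],[100,0.6,0.98,0,0,0,0],[100,0.6,0.98,0,0,0,0],[100,0.6,0.98,0,0,0,0],[100,0.6,0.98,0,0,0,0]],
  ],
)

```text
time_s: 2.2
tcp_pos: [0.4514, -0.2615, 0.2307]
ee_rot: [[-0.965, -0.262, 0.002], [-0.262, 0.965, -0.002], [-0.001, -0.003, -1.0]]
wrist_force: [0.7, -0.7, -0.3]
gripper_width: 0.998
```

Emit:
apply_moves(
  plan=[
    [[100,0.65,0.95,0,0,0,0],[100,0.65,0.95,0,0,0,0],[100,0.65,0.95,0,0,0,0],[100,0.65,0.95,0,0,0,0],[100,0.65,0.95,-0.4,0,0,0],[100,0.65,0.95,-0.7,0,0,0],[100,0.65,0.9,-1,0,0,0],[100,0.5,0.8,-1,0,0,0],[100,0,0,-1,0,0,0],[100,0,0,0,0,0,0]],
  ],
)

```text
time_s: 3.03
tcp_pos: [0.5879, -0.0607, 0.1295]
ee_rot: [[-0.963, -0.27, 0.017], [-0.27, 0.963, -0.003], [-0.015, -0.007, -1.0]]
wrist_force: [-0.3, -0.5, -1.2]
gripper_width: 1.0
```

Emit:
apply_moves(
  plan=[
    [[100,-0.28,-0.44,-0.6,0,0.017,0],[100,0,0,-0.6,0,0,0],[100,0,0,-0.6,0,0,0],[100,0,0,0,0,0,0]],
  ],
)

```text
time_s: 3.37
tcp_pos: [0.5811, -0.0739, 0.0853]
ee_rot: [[-0.963, -0.271, 0.001], [-0.271, 0.963, -0.004], [0.001, -0.004, -1.0]]
wrist_force: [-1.0, 0.1, -0.4]
gripper_width: 1.001
```

```bash
python3 - <<'E'
from h import *
s=sense();print(s['tcp_pos'],s['ee_rot'][:,2])
p=capture('top');save(p,'top1');p=capture('scene');save(p,'sc1')
E
```

```text
[ 0.58113846 -0.07389485  0.08529672] [ 5.24371730e-04 -3.88615482e-03 -9.99992311e-01]
```

View pics/sc1.png

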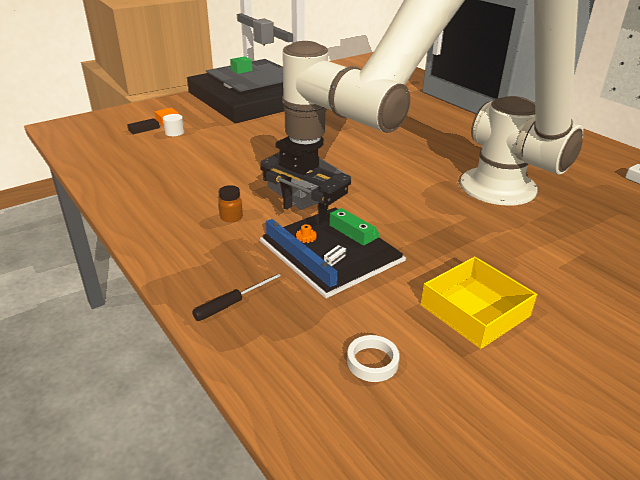

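In the scene view the open fingers straddle the gear at (306,233) and nothing else has moved. I'll descend and grip.

Emit:
apply_moves(
  plan=[
    [[100,0,0.08,-0.7,0,0,0],[100,0,0,-0.7,0,0,0],[100,0,0,-0.35,0,0,0],[100,0,0,-0.05,0,0,0],[0,0,0,0,0,0,0],[0,0,0,0,0,0,0],[0,0,0,0,0,0,0],[0,0,0,0,0,0,0],[0,0,0,0,0,0,0],[0,0,0,0,0,0,0]],
  ],
)

```text
time_s: 4.3
tcp_pos: [0.5915, -0.074, 0.0559]
ee_rot: [[-0.962, -0.272, 0.03], [-0.272, 0.962, -0.004], [-0.028, -0.012, -1.0]]
wrist_force: [-0.7, 0.1, 0.1]
gripper_width: 0.631
```

Emit:
apply_moves(
  plan=[
    [[60,-0.4,0.08,-0.3,0,0.03,0],[60,0,0,-0.35,0,0,0]],
  ],
)

```text
time_s: 4.47
tcp_pos: [0.5822, -0.0717, 0.0411]
ee_rot: [[-0.962, -0.272, 0.002], [-0.272, 0.962, -0.003], [-0.001, -0.004, -1.0]]
wrist_force: [-0.8, -0.8, -0.1]
gripper_width: 0.598
```

Emit:
apply_moves(
  plan=[
    [[0,0,0,0,0,0,0],[0,0,0,0,0,0,0]],
  ],
)

```text
time_s: 4.63
tcp_pos: [0.5805, -0.0716, 0.0384]
ee_rot: [[-0.962, -0.272, -0.003], [-0.272, 0.962, -0.004], [0.003, -0.003, -1.0]]
wrist_force: [0.2, -0.3, -0.2]
gripper_width: 0.52
```

Emit:
apply_moves(
  plan=[
    [[0,0,0,0,0,0,0],[0,0,0,0,0,0,0],[0,0,0,0,0,0,0],[0,0,0,0,0,0,0]],
  ],
)

```text
time_s: 4.97
tcp_pos: [0.5801, -0.0716, 0.0374]
ee_rot: [[-0.962, -0.272, -0.004], [-0.272, 0.962, -0.004], [0.005, -0.003, -1.0]]
wrist_force: [-0.1, 1.0, -1.0]
gripper_width: 0.241
```

Emit:
apply_moves(
  plan=[
    [[0,0,0,0,0,0,0],[0,0,0,0,0,0,0],[0,0,0,0.6,0,0,0],[0,0,0,1,0,0,0],[0,0,0,1,0,0,0],[0,0,0.4,1,0,0,0],[0,-0.3,0.9,0.5,0,0,0],[0,-0.36,0.95,0,0,0,0],[0,-0.36,0.95,0,0,0,0],[0,-0.36,0.95,0,0,0,0],[0,-0.36,0.95,0,0,0,0],[0,-0.36,0.95,0,0,0,0]],
  ],
)

```text
time_s: 5.97
tcp_pos: [0.5256, 0.0809, 0.1457]
ee_rot: [[-0.965, -0.263, -0.002], [-0.263, 0.965, -0.002], [0.003, -0.001, -1.0]]
wrist_force: [0.3, 0.1, 0.1]
gripper_width: 0.246
```

Emit:
apply_moves(
  plan=[
    [[0,-0.38,0.95,0,0,0,0],[0,-0.38,0.95,0,0,0,0],[0,-0.38,0.95,0,0,0,0],[0,-0.38,0.95,0,0,0,0],[0,-0.38,0.95,0,0,0,0],[0,-0.38,0.95,0,0,0,0],[0,-0.38,0.95,0,0,0,0],[0,-0.38,0.95,-0.2,0,0,0],[0,-0.3,0.7,-0.5,0,0,0],[0,0,0,-0.5,0,0,0],[0,0,0,0,0,0,0]],
  ],
)

```text
time_s: 6.88
tcp_pos: [0.4351, 0.3035, 0.1186]
ee_rot: [[-0.963, -0.268, 0.005], [-0.268, 0.963, 0.006], [-0.006, 0.004, -1.0]]
wrist_force: [-0.8, -1.0, -0.2]
gripper_width: 0.242
```

Emit:
apply_moves(
  plan=[
    [[0,0,0,-0.7,0,0,0],[0,0,0,-0.8,0,0,0],[0,0,0,-0.8,0,0,0],[0,0,0,-0.4,0,0,0],[0,0,0,0,0,0,0]],
  ],
)

```text
time_s: 7.3
tcp_pos: [0.4369, 0.3043, 0.0524]
ee_rot: [[-0.963, -0.269, 0.009], [-0.269, 0.963, 0.01], [-0.012, 0.007, -1.0]]
wrist_force: [-0.5, 0.1, 0.4]
gripper_width: 0.245
```

Emit:
apply_moves(
  plan=[
    [[0,0,0,-0.5,0,0,0],[0,0,0,0,0,0,0],[80,0,0,0,0,0,0],[80,0,0,0,0,0,0],[80,0,0,0,0,0,0],[80,0,0,0,0,0,0],[80,0,0,0,0,0,0],[80,0,0,0.5,0,0,0],[80,0,0,1,0,0,0],[80,0,0,1,0,0,0],[80,0,0,1,0,0,0],[80,0,0,0.5,0,0,0]],
  ],
)

```text
time_s: 8.3
tcp_pos: [0.4385, 0.3032, 0.1483]
ee_rot: [[-0.963, -0.268, 0.011], [-0.268, 0.963, 0.01], [-0.014, 0.007, -1.0]]
wrist_force: [0.7, 0.2, 0.3]
gripper_width: 0.789
```

```bash
cat > meas.py <<'E'
from h import *
import sys
k=sys.argv[1];n=sys.argv[2]
for c in('top','scene'):
    p=capture(c);save(p,c[0]+n);X=cloud(p);h=cv2.cvtColor(p['pixels'],cv2.COLOR_RGB2HSV)
    H,S,V=[h[...,i].astype(int) for i in range(3)];x,y,z=X[...,0],X[...,1],X[...,2]
    m={'offcut':(S<60)&(V>110)&(z>.024)&(z<.05)&(x>.53)&(x<.615)&(abs(y+.02)<.11),
       'gear':(H<18)&(S>150)&(x>.36)&(x<.52)&(y>.22)&(y<.39)&(z<.05),
       'block':(H>50)&(H<80)&(S>100)&(z>.02)&(x<.7)&(x>.4)&(abs(y)<.15),
       'offcut_bin':(S<40)&(V>150)&(x>.36)&(x<.51)&(y<-.2)&(y>-.36)&(z<.05)}[k]
    P=X[m]; print(c,len(P),end=' ')
    if len(P)>10:
        T=P[P[:,2]>np.percentile(P[:,2],97)-.005];r=cv2.minAreaRect((T[:,:2]*1000).astype(np.float32))
        print('ztop',round(np.percentile(P[:,2],97),4),np.round(r[0],1),np.round(r[1],1),round(r[2],1),np.round(np.median(P,0),3))
    else: print()
E
python3 meas.py gear 2; cat > mo.sh <<'E'
E
python3 meas.py offcut 3
```

```text
top 150 ztop 0.0041 [460.8 246.6] [184.7  86.8] 33.5 [0.48  0.228 0.   ]
scene 949 ztop 0.0315 [440.7 305.6] [24.7 19.9] 15.2 [0.451 0.326 0.001]
top 318 ztop 0.0422 [577.2  31.8] [49.6 20.4] 15.3 [0.576 0.032 0.039]
scene 190 ztop 0.0404 [579.1  33.1] [52.5 22.7] 16.5 [0.585 0.037 0.037]
```

View pics/s3.png

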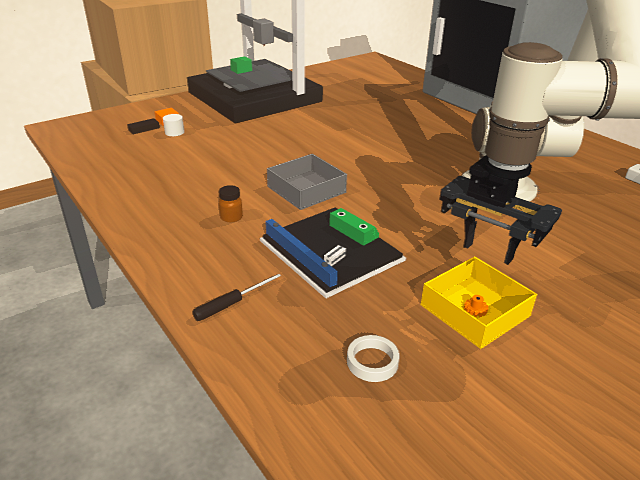

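The gear lies flat in the yellow bin at (477,306), with its hub top at 31 mm. The offcut hasn't moved. Now I'll go for it.

Emit:
apply_moves(
  plan=[
    [[70,0.5,-0.97,0,0,0,0],[70,0.5,-0.97,0,0,0,0],[70,0.5,-0.97,0,0,0,0],[70,0.5,-0.97,0,0,0,0],[70,0.5,-0.97,0,0,0,0],[70,0.5,-0.97,0,0,0,0],[70,0.5,-0.97,0,0,0,0],[70,0.5,-0.97,0,0,0,0],[70,0.5,-0.97,-0.4,0,0,0],[70,0.5,-0.97,-0.8,0,0,0],[70,0.2,-0.5,-0.8,0,0,0],[70,0,0,0,0,0,0]],
  ],
)

```text
time_s: 9.5
tcp_pos: [0.5621, 0.032, 0.0754]
ee_rot: [[-0.962, -0.271, -0.02], [-0.271, 0.963, -0.006], [0.021, -0.0, -1.0]]
wrist_force: [-0.1, -0.6, -0.2]
gripper_width: 0.696
```

Emit:
apply_moves(
  plan=[
    [[70,0.55,0.02,0,0,-0.02,0],[70,0,0,0,0,0,0]],
  ],
)

```text
time_s: 9.67
tcp_pos: [0.5754, 0.0313, 0.0727]
ee_rot: [[-0.963, -0.269, -0.004], [-0.269, 0.963, -0.008], [0.006, -0.007, -1.0]]
wrist_force: [0.4, -0.0, -0.4]
gripper_width: 0.699
```

Emit:
apply_moves(
  plan=[
    [[70,0.1,0.04,-0.6,0.006,0,0],[70,0,0,-0.6,0,0,0],[70,0,0,-0.3,0,0,0],[60,0,0,0,0,0,0]],
  ],
)

```text
time_s: 10.0
tcp_pos: [0.5802, 0.0365, 0.0366]
ee_rot: [[-0.962, -0.274, 0.002], [-0.274, 0.962, -0.001], [-0.002, -0.001, -1.0]]
wrist_force: [-0.2, -0.4, 0.8]
gripper_width: 0.676
```

Emit:
apply_moves(
  plan=[
    [[50,-0.06,-0.14,-0.22,0,0,0],[20,0,0,0,0,0,0],[0,0,0,0,0,0,0],[0,0,0,0,0,0,0]],
  ],
)

```text
time_s: 10.33
tcp_pos: [0.5796, 0.035, 0.0332]
ee_rot: [[-0.961, -0.278, 0.006], [-0.278, 0.961, -0.0], [-0.005, -0.002, -1.0]]
wrist_force: [-1.3, -0.2, -0.4]
gripper_width: 0.409
```

Emit:
apply_moves(
  plan=[
    [[0,-0.04,-0.08,-0.12,0,0,0],[0,0,0,0,0,0,0],[0,0,0,0,0,0,0],[0,0,0,0,0,0,0],[0,0,0,0,0,0,0]],
  ],
)

```text
time_s: 10.75
tcp_pos: [0.5793, 0.033, 0.0317]
ee_rot: [[-0.961, -0.278, 0.009], [-0.278, 0.961, 0.001], [-0.009, -0.002, -1.0]]
wrist_force: [0.0, -0.3, -0.3]
gripper_width: 0.23
```

Emit:
apply_moves(
  plan=[
    [[0,0,0,0,0,0,0],[0,0,0,0.6,0,0,0],[0,0,0,1,0,0,0],[0,0,0,1,0,0,0],[0,0,-0.4,1,0,0,0],[0,-0.4,-0.9,0.5,0,0,0],[0,-0.45,-0.97,0,0,0,0],[0,-0.45,-0.97,0,0,0,0],[0,-0.45,-0.97,0,0,0,0],[0,-0.45,-0.97,0,0,0,0],[0,-0.45,-0.97,0,0,0,0],[0,-0.45,-0.97,0,0,0,0]],
  ],
)

```text
time_s: 11.75
tcp_pos: [0.4992, -0.1481, 0.1386]
ee_rot: [[-0.958, -0.286, 0.01], [-0.286, 0.958, -0.001], [-0.01, -0.004, -1.0]]
wrist_force: [0.2, -0.7, -1.1]
gripper_width: 0.232
```

Emit:
apply_moves(
  plan=[
    [[0,-0.47,-0.97,0,0,0,0],[0,-0.47,-0.97,0,0,0,0],[0,-0.47,-0.97,0,0,0,0],[0,-0.47,-0.97,0,0,0,0],[0,-0.45,-0.8,0,0,0,0],[0,-0.1,-0.2,-0.4,0,0,0],[0,0,0,-0.7,0,0,0],[0,0,0,-0.7,0,0,0],[0,0,0,-0.7,0,0,0],[0,0,0,-0.3,0,0,0],[0,0,0,0,0,0,0]],
  ],
)

```text
time_s: 12.67
tcp_pos: [0.4313, -0.2791, 0.0658]
ee_rot: [[-0.961, -0.278, 0.013], [-0.278, 0.961, -0.001], [-0.012, -0.004, -1.0]]
wrist_force: [-0.3, -0.4, -0.9]
gripper_width: 0.236
```

Emit:
apply_moves(
  plan=[
    [[0,0.1,0,-0.7,0,0.012,0],[0,0,0,-0.5,0,0,0],[0,0,0,-0.15,0,0,0],[70,0,0,0,0,0,0],[70,0,0,0,0,0,0],[70,0,0,0,0,0,0],[70,0,0,0,0,0,0],[70,0,0,0.5,0,0,0],[70,0,0,1,0,0,0],[70,0,0,1,0,0,0],[70,0,0,1,0,0,0],[0,0,0,0.5,0,0,0]],
  ],
)

```text
time_s: 13.67
tcp_pos: [0.4364, -0.2782, 0.1393]
ee_rot: [[-0.959, -0.282, 0.004], [-0.282, 0.959, -0.003], [-0.003, -0.004, -1.0]]
wrist_force: [1.0, -0.0, 0.3]
gripper_width: 0.666
```

```bash
python3 meas.py offcut_bin 4;python3 meas.py block 5
```

```text
top 0 
scene 116 ztop 0.0263 [ 434.8 -278.4] [54.3 24.1] 21.2 [ 0.439 -0.275  0.022]
top 1586 ztop 0.0553 [493.3 -27.9] [ 65.  109.8] 6.7 [ 0.475 -0.03   0.052]
scene 911 ztop 0.0537 [483.8 -29.1] [ 40.6 112. ] 6.6 [ 0.495 -0.017  0.045]
```

View pics/s5.png

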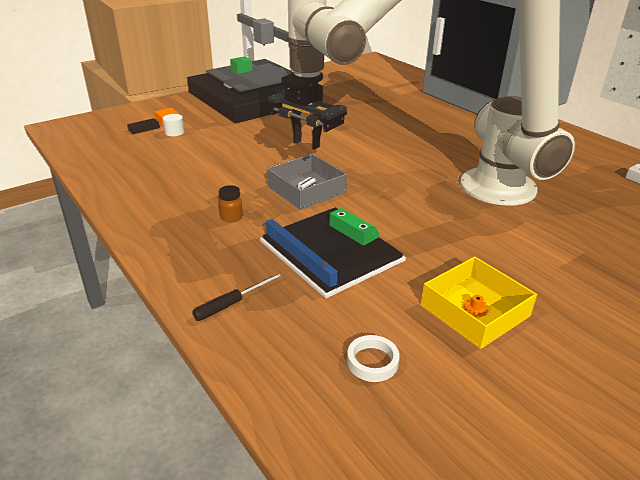

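View pics/t5.png

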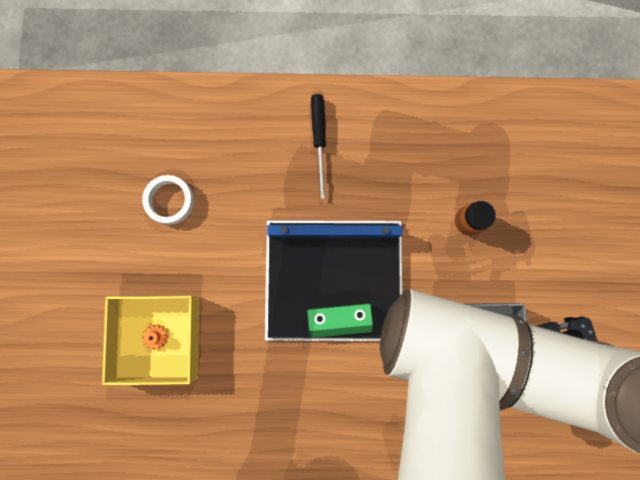

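Both parts show released in their bins: the offcut at (307,184), top about 25 mm, and the gear at (477,306). The block still lies near the open side, turned about 6°. Next I'll shut the fingers and move in behind it.

Emit:
apply_moves(
  plan=[
    [[0,-0.1,0.6,0,0,0,-0.09],[0,-0.15,0.97,0,0,0,-0.09],[0,-0.15,0.97,0,0,0,-0.08],[0,-0.15,0.97,0,0,0,0],[0,-0.15,0.97,0,0,0,0],[0,-0.15,0.97,0,0,0,0],[0,-0.15,0.97,0,0,0,0],[0,-0.15,0.97,0,0,0,0],[0,-0.1,0.97,0,0,0,0],[0,-0.1,0.8,0,0,0,0],[0,0,0.3,0,0,0,0],[0,0,0,0,0,0,0]],
  ],
)

```text
time_s: 14.87
tcp_pos: [0.3883, -0.0328, 0.1229]
ee_rot: [[-1.0, -0.004, -0.028], [-0.004, 1.0, -0.001], [0.028, -0.001, -1.0]]
wrist_force: [0.3, 0.2, -0.4]
gripper_width: 0.006
```

Emit:
apply_moves(
  plan=[
    [[0,0.4,0.1,-0.6,0,-0.028,0.012],[0,0.1,0,-0.8,0,0,0],[0,0,0,-0.8,0,0,0],[0,0,0,-0.8,0,0,0],[0,0,0,-0.2,0,0,0],[0,0,0,0,0,0,0]],
  ],
)

```text
time_s: 15.37
tcp_pos: [0.4013, -0.0332, 0.0387]
ee_rot: [[-1.0, -0.016, -0.0], [-0.016, 1.0, -0.003], [0.0, -0.003, -1.0]]
wrist_force: [0.1, 0.5, 0.3]
gripper_width: 0.006
```

Emit:
apply_moves(
  plan=[
    [[0,0.2,0.1,-0.3,0,0,0],[0,0.3,0,0,0,0,0],[0,0,0,0,0,0,0],[0,0,0,0,0,0,0]],
  ],
)

```text
time_s: 15.7
tcp_pos: [0.4153, -0.0324, 0.0323]
ee_rot: [[-1.0, -0.014, -0.001], [-0.014, 1.0, -0.003], [0.001, -0.003, -1.0]]
wrist_force: [-0.5, 0.8, -0.2]
gripper_width: 0.006
```

```bash
python3 - <<'E'
from h import *
p=capture('scene');i=p['pixels'][150:300,270:440,::-1];cv2.imwrite('pics/c6.png',cv2.resize(i,None,fx=4,fy=4,interpolation=cv2.INTER_CUBIC))
E
```

```text
(no output)
```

View pics/c6.png

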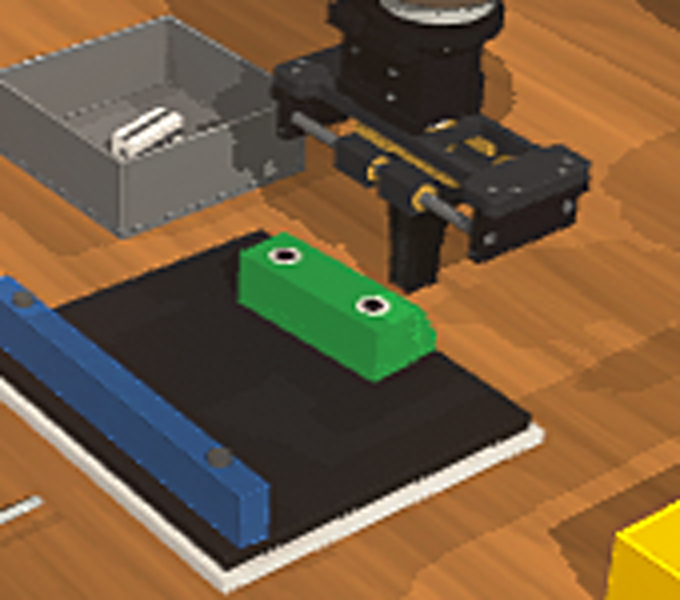

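The crop shows the shut fingers behind the block, clear of it at (415,250), and the offcut lying in the grey bin. Now the level push.

Emit:
apply_moves(
  plan=[
    [[0,0.3,0,-0.05,0,0,0],[0,0.3,0,0,0,0,0],[0,0.3,0,0,0,0,0],[0,0.3,0,0,0,0,0]],
  ],
)

```text
time_s: 16.08
tcp_pos: [0.4472, -0.0325, 0.0331]
ee_rot: [[-1.0, -0.015, 0.002], [-0.015, 1.0, -0.002], [-0.002, -0.002, -1.0]]
wrist_force: [-0.5, 0.2, -0.8]
gripper_width: 0.003
```

Emit:
apply_moves(
  plan=[
    [[0,0.2,0,-0.12,0,0,0],[0,0.3,0,-0.03,0,0,0],[0,0.3,0,0,0,0,0],[0,0.3,0,0,0,0,0]],
  ],
)

```text
time_s: 16.42
tcp_pos: [0.4769, -0.0328, 0.0287]
ee_rot: [[-1.0, -0.015, -0.001], [-0.015, 1.0, -0.003], [0.001, -0.003, -1.0]]
wrist_force: [-1.7, -0.2, 1.3]
gripper_width: 0.005
```

```bash
python3 meas.py block 7; python3 -c "
from h import *
i=cv2.imread('pics/s7.png')[150:300,270:440];cv2.imwrite('pics/c7.png',cv2.resize(i,None,fx=4,fy=4,interpolation=cv2.INTER_CUBIC))"
```

```text
top 618 ztop 0.056 [524.  -32.7] [ 27.9 108.4] 1.0 [ 0.528 -0.026  0.053]
scene 920 ztop 0.0536 [523.6 -31.3] [ 40.4 115.5] 1.3 [ 0.535 -0.018  0.046]
```

View pics/c7.png

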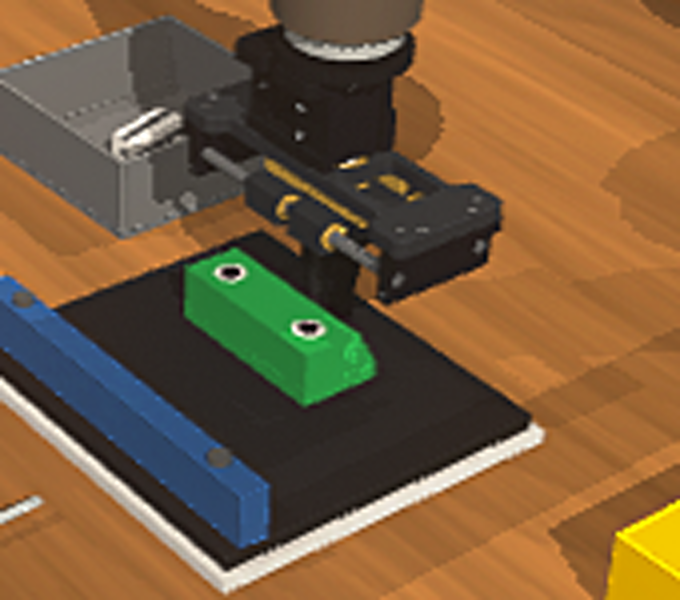

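The block is moving level and has turned nearly square, about 1°, with its back face around x = 0.543. I'll continue.

Emit:
apply_moves(
  plan=[
    [[0,0.35,0,0.05,0,0,0],[0,0.35,0,0,0,0,0],[0,0.35,0,0,0,0,0],[0,0.35,0,0,0,0,0],[0,0.35,0,0,0,0,0]],
  ],
)

```text
time_s: 16.93
tcp_pos: [0.5218, -0.033, 0.0294]
ee_rot: [[-1.0, -0.014, -0.003], [-0.014, 1.0, -0.003], [0.003, -0.003, -1.0]]
wrist_force: [-0.8, 0.2, 0.7]
gripper_width: 0.005
```

Emit:
apply_moves(
  plan=[
    [[0,0.35,0,0.03,0,0,0],[0,0.3,0,0,0,0,0],[0,0.25,0,0,0,0,0],[0,0.2,0,0,0,0,0]],
  ],
)

```text
time_s: 17.27
tcp_pos: [0.5534, -0.033, 0.03]
ee_rot: [[-1.0, -0.014, -0.002], [-0.014, 1.0, -0.003], [0.002, -0.003, -1.0]]
wrist_force: [-1.3, 0.4, 0.9]
gripper_width: 0.006
```

```bash
python3 meas.py block 8
```

```text
top 0 
scene 719 ztop 0.0537 [599.6 -31.2] [ 40.2 115.3] 0.3 [ 0.601 -0.015  0.05 ]
```

Emit:
apply_moves(
  plan=[
    [[0,0.2,0,0.02,0,0,0],[0,0.15,0,0,0,0,0],[0,0.1,0,0,0,0,0]],
  ],
)

```text
time_s: 17.62
tcp_pos: [0.5645, -0.033, 0.0304]
ee_rot: [[-1.0, -0.013, -0.003], [-0.013, 1.0, -0.003], [0.003, -0.003, -1.0]]
wrist_force: [-1.1, -0.5, -0.2]
gripper_width: 0.009
```

Emit:
apply_moves(
  plan=[
    [[0,0.12,0,0,0,0,0],[0,0.12,0,0,0,0,0]],
  ],
)

```text
time_s: 17.78
tcp_pos: [0.5656, -0.0335, 0.0295]
ee_rot: [[-1.0, -0.012, -0.015], [-0.012, 1.0, -0.004], [0.015, -0.004, -1.0]]
wrist_force: [-6.7, 1.4, 4.0]
gripper_width: 0.006
```

```bash
python3 meas.py block 9
```

```text
top 0 
scene 550 ztop 0.0538 [608.9 -32.1] [ 38.7 115.7] 0.7 [ 0.605 -0.016  0.051]
```

Fence contact: −6.7 N, and the block's back face is at the fence. I'll back off level, rise, and come onto the bevel.

Emit:
apply_moves(
  plan=[
    [[0,-0.4,0,0,0,-0.015,0],[0,-0.4,0,0,0,0,0],[0,0,0,0.5,0,0,0],[0,0,0,0.3,0,0,0],[0,0,0,0,0,0,0]],
  ],
)

```text
time_s: 18.3
tcp_pos: [0.5447, -0.0334, 0.0499]
ee_rot: [[-1.0, -0.013, 0.001], [-0.013, 1.0, -0.004], [-0.001, -0.004, -1.0]]
wrist_force: [-0.2, -0.1, 0.2]
gripper_width: 0.01
```

```bash
python3 meas.py block 10; python3 -c "
from h import *
i=cv2.imread('pics/s10.png')[150:300,240:410];cv2.imwrite('pics/c10.png',cv2.resize(i,None,fx=4,fy=4,interpolation=cv2.INTER_CUBIC))"
```

```text
top 197 ztop 0.0553 [574.5 -33.2] [103.6 107.9] 1.0 [0.621 0.002 0.053]
scene 547 ztop 0.0541 [608.6 -30.5] [ 39.  113.7] 0.0 [ 0.605 -0.013  0.051]
```

View pics/c10.png

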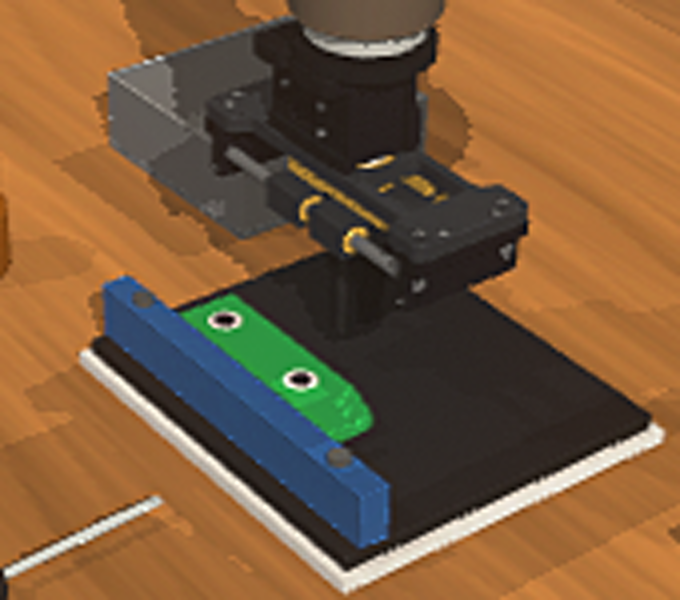

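The block sits flush along the fence (green against blue around (270,370)), and the fingers are clear. Next I'll approach the bevel.

Emit:
apply_moves(
  plan=[
    [[0,0.3,0,-0.05,0,0,0],[0,0.3,0,0,0,0,0],[0,0.2,0,0,0,0,0],[0,0.1,0,0,0,0,0]],
  ],
)

```text
time_s: 18.73
tcp_pos: [0.5693, -0.0334, 0.0465]
ee_rot: [[-1.0, -0.012, -0.001], [-0.012, 1.0, -0.004], [0.001, -0.004, -1.0]]
wrist_force: [-0.1, 0.2, -0.3]
gripper_width: 0.008
```

Emit:
apply_moves(
  plan=[
    [[0,0.15,0,-0.05,0,0,0],[0,0.2,0,-0.12,0,0,0],[0,0.2,0,-0.12,0,0,0]],
  ],
)

```text
time_s: 18.98
tcp_pos: [0.5723, -0.034, 0.0442]
ee_rot: [[-0.999, -0.013, -0.032], [-0.013, 1.0, -0.009], [0.032, -0.008, -0.999]]
wrist_force: [-20.9, 8.1, 35.1]
gripper_width: 0.005
```

Emit:
apply_moves(
  plan=[
    [[0,0,0,0.05,0,0,0]],
  ],
)

```text
time_s: 19.07
tcp_pos: [0.5708, -0.0338, 0.0464]
ee_rot: [[-0.999, -0.013, -0.036], [-0.013, 1.0, -0.009], [0.036, -0.009, -0.999]]
wrist_force: [0.9, 0.3, -0.5]
gripper_width: 0.004
```

Emit:
apply_moves(
  plan=[
    [[0,-0.05,0,0,-0.008,-0.035,0],[0,0,0,0,0,0,0]],
  ],
)

```text
time_s: 19.23
tcp_pos: [0.5701, -0.0336, 0.0472]
ee_rot: [[-1.0, -0.013, 0.001], [-0.013, 1.0, -0.017], [-0.001, -0.017, -1.0]]
wrist_force: [-0.6, -0.9, -0.5]
gripper_width: 0.004
```

Emit:
apply_moves(
  plan=[
    [[0,0.05,0,0,0.016,0,0],[0,0.08,0,-0.03,0,0,0],[0,0.08,0,-0.04,0,0,0]],
  ],
)

```text
time_s: 19.48
tcp_pos: [0.5728, -0.0337, 0.0459]
ee_rot: [[-1.0, -0.013, -0.009], [-0.013, 1.0, -0.002], [0.009, -0.001, -1.0]]
wrist_force: [-11.9, 5.9, 19.7]
gripper_width: 0.008
```

Emit:
apply_moves(
  plan=[
    [[0,0.08,0,0.0,0,0,0]],
  ],
)

```text
time_s: 19.57
tcp_pos: [0.5726, -0.0337, 0.0463]
ee_rot: [[-1.0, -0.013, -0.015], [-0.013, 1.0, -0.002], [0.015, -0.002, -1.0]]
wrist_force: [-7.3, 2.6, 8.4]
gripper_width: 0.006
```

Emit:
apply_moves(
  plan=[
    [[0,0.14,0,-0.02,0,-0.01,0]],
  ],
)

```text
time_s: 19.65
tcp_pos: [0.5728, -0.0337, 0.046]
ee_rot: [[-1.0, -0.012, -0.015], [-0.012, 1.0, -0.003], [0.015, -0.003, -1.0]]
wrist_force: [-12.1, 5.7, 16.2]
gripper_width: 0.006
```

```bash
python3 - <<'E'
from h import *
for i in range(6):
    p=capture('scene'); s=sense(); print(s['time_s'],np.round(s['wrist_force'],1),np.round(s['tcp_pos'],4))
E
python3 meas.py block 11;python3 meas.py gear 12;python3 meas.py offcut_bin 13; python3 -c "
from h import *
i=cv2.imread('pics/s13.png')[150:300,240:410];cv2.imwrite('pics/c13.png',cv2.resize(i,None,fx=4,fy=4,interpolation=cv2.INTER_CUBIC))"
```

```text
19.7 [-9.3  3.4 13.7] [ 0.5728 -0.0337  0.0461]
19.75 [-10.1   3.6  12.2] [ 0.5727 -0.0337  0.0461]
19.8 [-9.5  3.9 12.8] [ 0.5727 -0.0337  0.0461]
19.85 [-11.    4.   11.9] [ 0.5728 -0.0337  0.0461]
19.9 [-10.7   3.4  12.7] [ 0.5727 -0.0337  0.0461]
19.95 [-9.8  3.9 12.4] [ 0.5727 -0.0337  0.0461]
top 0 
scene 554 ztop 0.0539 [609.  -32.2] [ 37.6 116.7] 0.0 [ 0.605 -0.015  0.051]
top 532 ztop 0.0341 [438.6 303.9] [21.  21.8] 0.6 [0.442 0.302 0.015]
scene 937 ztop 0.0322 [440.8 305.8] [24.2 20.4] 21.9 [0.451 0.325 0.001]
top 244 ztop 0.0276 [ 433.9 -278.6] [49.5 21.1] 17.4 [ 0.435 -0.278  0.025]
scene 0
```

View pics/c13.png

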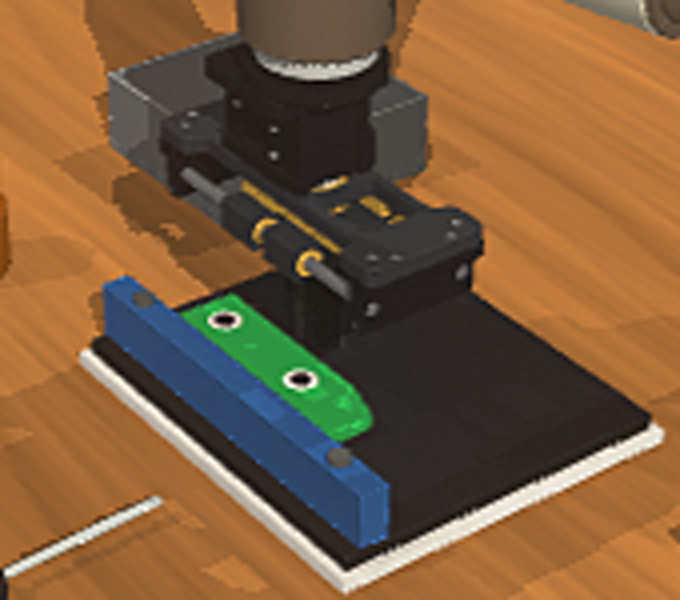

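View pics/s13.png

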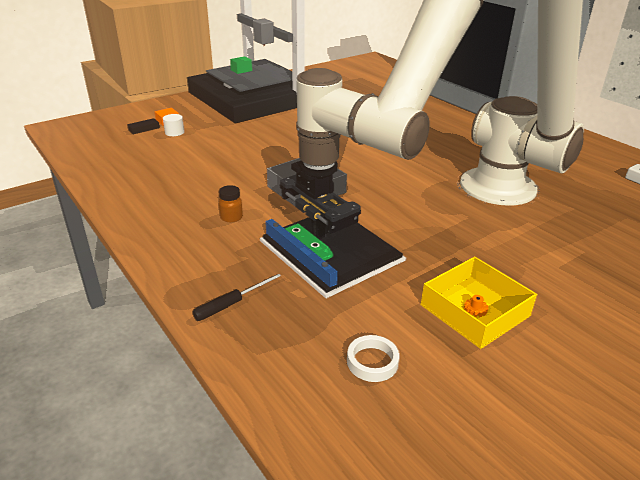

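Steady at about 16.5 N, but fence load could be eaten by bed friction. I'll make the push a bit more level.

Emit:
apply_moves(
  plan=[
    [[0,0.24,0.03,0.02,0,-0.012,0]],
  ],
)

```text
time_s: 20.33
tcp_pos: [0.573, -0.0336, 0.0462]
ee_rot: [[-1.0, -0.011, -0.016], [-0.011, 1.0, -0.005], [0.017, -0.005, -1.0]]
wrist_force: [-14.9, 1.6, 11.6]
gripper_width: 0.006
```

```bash
cat > hold.py <<'E'
from h import *
for i in range(6):
    p=capture('scene'); s=sense(); print(round(s['time_s'],2),np.round(s['wrist_force'],1),np.round(s['tcp_pos'],4),np.round(s['ee_rot'][:,2],3))
E
python3 hold.py
```

```text
20.38 [-12.8   2.   13.5] [ 0.5729 -0.0336  0.0461] [-0.017 -0.005 -1.   ]
20.43 [-13.4   1.7  13.1] [ 0.5729 -0.0336  0.0461] [-0.017 -0.005 -1.   ]
20.48 [-13.1   3.2  13.1] [ 0.5729 -0.0336  0.0461] [-0.017 -0.005 -1.   ]
20.53 [-12.6   2.9  13.2] [ 0.5729 -0.0336  0.0461] [-0.017 -0.005 -1.   ]
20.58 [-13.6   2.5  13.5] [ 0.5729 -0.0336  0.0461] [-0.017 -0.005 -1.   ]
20.63 [-13.9   3.1  13.1] [ 0.5729 -0.0336  0.0461] [-0.016 -0.005 -1.   ]
```

Emit:
apply_moves(
  plan=[
    [[0,0.28,0.03,0.05,0,-0.012,0]],
  ],
)

```text
time_s: 20.72
tcp_pos: [0.573, -0.0336, 0.0464]
ee_rot: [[-1.0, -0.01, -0.021], [-0.01, 1.0, -0.007], [0.021, -0.007, -1.0]]
wrist_force: [-14.5, 2.6, 8.1]
gripper_width: 0.008
```

```bash
python3 hold.py; python3 meas.py block 14;python3 meas.py offcut_bin 15
```

```text
20.77 [-14.6   2.9  11.2] [ 0.573  -0.0336  0.0463] [-0.022 -0.007 -1.   ]
20.82 [-13.8   3.3  12. ] [ 0.573  -0.0336  0.0463] [-0.022 -0.007 -1.   ]
20.87 [-14.    3.7  11.4] [ 0.573  -0.0336  0.0463] [-0.021 -0.007 -1.   ]
20.92 [-13.9   3.1  11.3] [ 0.573  -0.0336  0.0463] [-0.021 -0.007 -1.   ]
20.97 [-13.6   3.4  10.8] [ 0.573  -0.0336  0.0463] [-0.021 -0.007 -1.   ]
21.02 [-14.2   2.   10.4] [ 0.573  -0.0336  0.0463] [-0.021 -0.007 -1.   ]
top 0 
scene 550 ztop 0.0542 [609.4 -30.6] [ 38.5 113.8] 1.4 [ 0.605 -0.014  0.051]
top 246 ztop 0.0281 [ 434.  -278.2] [49.2 20.9] 17.8 [ 0.434 -0.278  0.025]
scene 0
```

View pics/t15.png

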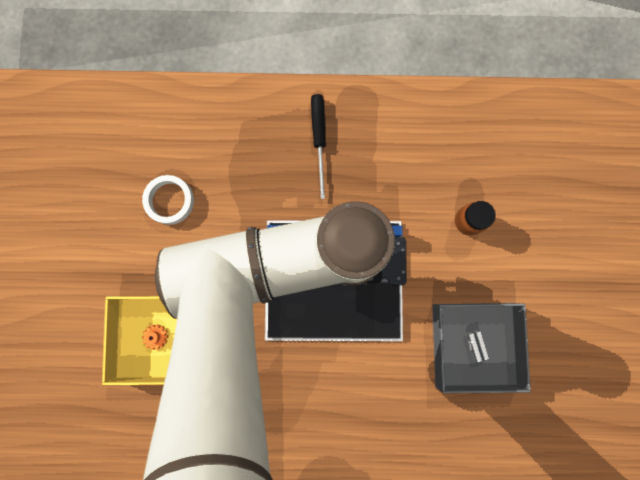

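The top view shows the gear in the yellow bin at (155,337) and the offcut in the grey bin at (478,347). The jar, tape and screwdriver haven't moved. The push is steady at about 18 N, so I'm handing in.

```bash
python3 -c "
from station import finish_job,sense
print(finish_job());s=sense();print(s['time_s'],s['wrist_force'])"
```

```text
the job is handed in; nothing more can be done
None
the job is handed in; nothing more can be done
```

I put the gear in the yellow bin and the offcut in the grey bin. Then I slid the block flush against the fence with a level push, and I handed the job in at about 21 s while still pressing on its bevel. The hand-in gave no verdict.

**Last checks**
- **Bins:** the gear lies flat and released, with its hub top at about 32 mm. The offcut is released, with its top at about 26 mm. Both are near the middle of their bins.
- **Block:** its back face is on the fence and it is turned 0–1.4° by the camera, within the measuring noise and compared with about 0.9° for the jig. Its top is at the height it should be when flat on the bed, and its middle is about 13 mm from the fence's middle.
- **Push:** steady at about 14 N towards the fence and 11 N down, roughly 18 N in all, a little over the 15 N asked for. That should leave about 8 N on the fence, allowing for bed friction.
- **Left alone:** the jar, tape and screwdriver did not move.

**Checks that failed or disagreed**
- **First bevel contact:** it briefly reached about 41 N through the fingers. I backed off and pressed again more gently.
- **Sideways force:** a push of about 3 N along the fence remained on the tool.
- **Hidden from the top camera:** the arm covered the block in that view at the end, so its final pose comes from the scene camera only.

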